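# Level the rocking shipping scale

### The job

The shipping scale on the packing desk rocks, because one of its two front feet hangs clear of its pad. Find out by touch which one, and turn its red levelling knob until all four feet firmly carry weight (none just grazing) and the scale no longer rocks; leave the scale level where it stands and leave the bottle, carton and tape roll alone.

Things in the scene. Friction and masses are not known exactly. Their poses are not given: they have to be found in the camera images.
- scale: loose 3 kg shipping scale (mass varies). Origin: desk plane, midway between the feet (x +-90, y +-100 mm); x to its rear, y to its left; front edge with the red knobs faces the robot. Platter x -100..135, y +-135, top 79.5 mm up; readout block 35 mm high at its rear. Rear-heavy: with a front foot hanging it sits still on three feet, no roll, and dips at that front corner when pushed with 4 to 8 N.
- knob_left_grip (a point): centre of the round red levelling knob, front left (+y) corner, 48 mm diameter, 32 mm high; it turns but does not travel. Scale frame: x -151, y +100, z 130 mm. Its z axis is the screw axis, leaning 30 degrees from vertical, top towards the scale's front (the robot), so it is gripped with a tool tilted 30 degrees. A steel boss, 42 mm diameter, begins 24 mm below this point along the axis.
- knob_left (a joint): turn of the left knob, rad, -2 to 6: grows clockwise seen from above the knob, screwing the left front foot out (down) along the leaning axis: 12 mm a turn, 1.65 mm of height per rad; anticlockwise draws it in. Stays where left; friction 0.08 N m. The value that loads the foot is unknown beforehand, since the pads are unevenly worn.
- corner_left (a point): point on the platter's top at its front left corner (scale frame x -70, y +100, z 79.5 mm), a clear place to push down and feel whether that corner dips; a firm corner gives under 1 mm from 5 to 12 N
- knob_right_grip (a point): centre of the round red levelling knob, front right (-y) corner, 48 mm diameter, 32 mm high; it turns but does not travel. Scale frame: x -151, y -100, z 130 mm. Its z axis is the screw axis, leaning 30 degrees from vertical, top towards the scale's front (the robot), so it is gripped with a tool tilted 30 degrees. A steel boss, 42 mm diameter, begins 24 mm below this point along the axis.
- knob_right (a joint): turn of the right knob, rad, -2 to 6: grows clockwise seen from above the knob, screwing the right front foot out (down) along the leaning axis: 12 mm a turn, 1.65 mm of height per rad; anticlockwise draws it in. Stays where left; friction 0.08 N m. The value that loads the foot is unknown beforehand, since the pads are unevenly worn.
- corner_right (a point): point on the platter's top at its front right corner (scale frame x -70, y -100, z 79.5 mm), a clear place to push down and feel whether that corner dips; a firm corner gives under 1 mm from 5 to 12 N
- foot_left: front left foot, lower end of the left screw: black rubber ball, 26 mm diameter, origin at its centre; springy, 25 N/mm. Under it a fixed round rubber pad, 60 mm diameter, top 5 to 12 mm above the desk (worn, unknown). One front foot, either, starts 1 to 6 mm clear of its pad. From first touch about 1 rad more loads the feet evenly, 2 rad more lifts the other front foot.
- foot_right: front right foot, lower end of the right screw: black rubber ball, 26 mm diameter, origin at its centre; springy, 25 N/mm. Under it a fixed round rubber pad, 60 mm diameter, top 5 to 12 mm above the desk (worn, unknown). One front foot, either, starts 1 to 6 mm clear of its pad. From first touch about 1 rad more loads the feet evenly, 2 rad more lifts the other front foot.
- foot_rear_left: rear left foot, not adjustable, on the desk: black rubber ball, 26 mm diameter, origin at its centre; springy, 25 N/mm. 
- foot_rear_right: rear right foot, not adjustable, on the desk: black rubber ball, 26 mm diameter, origin at its centre; springy, 25 N/mm. 
- spray_bottle_c (a point): white bottle with a blue cap, 60 mm diameter, 170 mm tall, a bystander; the point is its centre
- parcel_c (a point): small closed cardboard carton, 160 x 110 x 70 mm, a bystander; the point is its centre
- tape_roll_c (a point): roll of brown packing tape lying flat, 100 mm outside diameter, 48 mm high, a bystander; the point is its centre

How it is judged:
By the outcome, as a careful person would: the job done as asked, in the order asked, and still so for the second after the job is handed in, with the robot touching nothing.
It also fails if it takes over 72 s, if anything falls off the work surface, if the arm or the gripper's body presses on something with over 40 N, if the wrist force passes 120 N, or if a joint passes its speed limit or range.

### The arm

A 7-joint arm with a two-finger parallel gripper is mounted at the origin on the work surface. World frame = base frame: x ahead of the robot, y to its left, z up, the work surface at z = 0. Lengths are in m, angles in rad, forces in N, time in s.
With the tool pointing down it reaches from about 0.425 to 0.875 m from the base axis. Payload 8.4 kg.
Tool frame: the origin (TCP) lies between the finger pads; the fingertips stand 25 mm ahead of it and the grasp point (between the pads) lies 6 mm ahead of it; z points along the fingers, y is the line along which they close (so a half turn about z gives the same grasp; the last joint's range is limited). The gripper opens to 87 mm and grips with 3 to 60 N. Pads are 19 mm wide; open, the fingers measure 117 mm over their backs; the gripper's body (75 mm by 190 mm) begins 51 mm behind the grasp point.
Start: joints at [1.057, 0.333, 0.04, 1.465, -0.013, 1.343, -0.059], TCP at [0.262, -0.595, 0.248] pointing down, gripper open.
Joint ranges: [-2.58, 2.58], [-0.38, 2.09], [-1.3, 1.39], [0.25, 2.4], [-1.5, 4.64], [0.08, 2.09], [-2.65, 2.65]. Speed limits (rad/s): [2.22, 2.22, 2.79, 2.79, 3.14, 3.14, 3.14].

### API

Orientations are given as [roll, pitch, yaw] about the fixed x, y, z axes, in that order (R = Rz(yaw) Ry(pitch) Rx(roll)).
In Python, from bench import bot gives the robot as it stands. Calls block until the motion is done:
- bot.movep(position, orientation): joint-space move of the TCP to a pose.
- bot.movel(position, rot=None, v=0.15): straight line of the TCP; rot=None keeps the orientation; v is the mean speed in m/s.
- bot.move_joints(angles): joint-space move.
- bot.grip(opening, newtons=None): finger opening in m; newtons is the grip in N (None keeps the last); returns when the fingers have stopped.
- bot.pause(seconds).
- bot.inverse_kinematics(position, orientation): joint angles nearest the present ones, or None.
- bot.get_state(): the state.
- bot.read_camera(name): name is "scene" or "side" or "wrist"; returns the picture (480x640x3 uint8, red, green, blue); there is no depth.
- bot.camera_model(name): a dict with "mtx" (3x3 intrinsics, pixels), "R" (3x3) and "t" (3): a world point X has camera coordinates R X + t. Camera axes: x right, y down, z forward; pixel columns grow to the right and rows downward; lengths in m; the calibration is good to about 2 mm. The wrist camera is an equidistant fisheye: a pixel r from the principal point sees the ray r / f radians off the axis. A picture is of the moment at which its call begins: read the wrist's pose just before it. camera_model takes no time and is no camera call; for the wrist camera it gives the pose at the moment of the call.
A pose or a line that the arm cannot do raises bot.Unreachable and nothing moves.
- bot.hand_in(): hands the job in; it is judged then, once.
Trained networks look in the newest picture that a camera, given by its name, has taken for a name from the list of things; names that differ only in an ending like _2 or _b are one class to them, and where a whole thing is asked for, a point or a joint stands for the part that bears it (a point fixed in the world has none). Each returns a list of dicts, best first, with "conf" (0 to 1); they miss things now and then, are a little off and sometimes report something else, mostly with a low value. They report only what shows in the picture. A call takes as long as a camera call.
- bot.boxes_of(camera, query): "at" ([x, y, z] in m, in world coordinates, good to about 4 mm: the middle of the surface that is visible of it).
- bot.trace(camera, query): "mask" (480x640 bool, what is visible of it).
- bot.mark_of(camera, query): "at" ([x, y, z] in m, in world coordinates, good to about 4 mm: a listed point, or the origin of a listed thing).
The state is a dict: "t": time; "joint_positions": joint angles; "joint_vel": joint speeds; "tau": joint torques, N m; "position": TCP position; "tcp_rot": TCP orientation; "force": force on the tool from outside, world axes, zero at the start; "ft_torque": the same for the moment, N m; "grip_width": finger opening in m; "grasp_force": force on a finger pad.
Only numpy, scipy, OpenCV 4.12 (cv2) and the standard library are available. Lean on these libraries where they do the work, as an engineer would, in place of code of your own. Each camera call takes 0.05 s, during which the arm holds its last target. There are 200 camera calls.

## Working session

There is one attempt and no reset: what is moved stays moved. The work goes in short steps, each a Python script; the robot and the scene stay as the last script left them, time stands still between calls to the robot, and variables do not carry over. Pictures are saved under pics/ and viewed, at most 10 in all, crops included, and the job is handed in when it is done.

```bash
mkdir -p pics; ls; python3 - <<'E'
from bench import bot
import cv2,numpy as np
a=bot.read_camera("scene");b=bot.read_camera("side")
cv2.imwrite("pics/a.png",cv2.resize(np.vstack([a,b])[:,:,::-1],(400,600)) if 0 else a[:,:,::-1])
for c in("scene","side"):
  for q in("scale","knob_left_grip","knob_right_grip","corner_left","corner_right","spray_bottle_c","parcel_c","tape_roll_c","foot_left","foot_right","foot_rear_left","foot_rear_right"):
    print(c,q,[(np.round(d["at"],4).tolist(),round(d["conf"],2)) for d in bot.mark_of(c,q)][:3])
s=bot.get_state();print(s["t"],s["position"],s["tcp_rot"],s["force"])
E
```

```text
pics
scene scale [([0.6703, -0.0697, -0.0005], 0.9)]
scene knob_left_grip [([0.5454, 0.0594, 0.1264], 0.79)]
scene knob_right_grip [([0.5051, -0.1414, 0.1287], 0.9), ([0.5477, 0.0558, 0.1266], 0.17)]
scene corner_left [([0.6206, 0.0372, 0.0753], 0.96), ([0.5849, -0.1549, 0.0801], 0.6)]
scene corner_right [([0.5856, -0.1547, 0.0801], 0.61)]
scene spray_bottle_c [([0.4999, 0.3725, 0.0818], 0.56), ([0.4039, -0.387, 0.0237], 0.32)]
scene parcel_c [([0.6195, -0.3998, 0.0328], 0.77)]
scene tape_roll_c [([0.4014, -0.386, 0.0237], 0.63)]
scene foot_left []
scene foot_right []
scene foot_rear_left []
scene foot_rear_right [([0.5463, 0.0567, 0.1286], 0.17)]
side scale [([0.6717, -0.0689, -0.0014], 0.95)]
side knob_left_grip [([0.5421, 0.0579, 0.127], 0.65)]
side knob_right_grip [([0.5037, -0.1377, 0.1309], 0.74), ([0.5831, -0.1545, 0.0816], 0.39)]
side corner_left [([0.5408, 0.0601, 0.128], 0.73)]
side corner_right [([0.5818, -0.1583, 0.0802], 0.72)]
side spray_bottle_c [([0.501, 0.3704, 0.0859], 0.66)]
side parcel_c []
side tape_roll_c [([0.4055, -0.3878, 0.026], 0.94)]
side foot_left []
side foot_right []
side foot_rear_left []
side foot_rear_right []
1.3 [ 0.26190281 -0.59486749  0.24755818] [-3.14155416e+00  2.31382444e-06  4.14704985e-01] [ 1.00395573 -0.78946682 -0.43557174]
```

View pics/a.png

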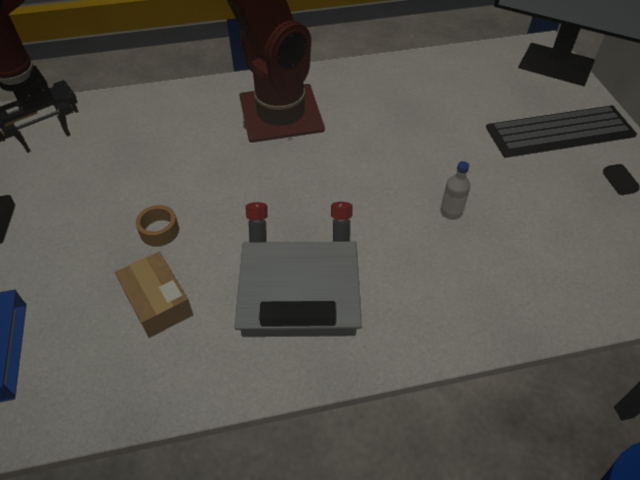

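```bash
cat > h.py <<'E'
from bench import bot
import numpy as np
from scipy.spatial.transform import Rotation as Ro
O=np.array([0.6715,-0.0695,0]);YAW=-0.195
S=Ro.from_euler('z',YAW)
W=lambda p:O+S.apply(p)
F=lambda:bot.get_state()["force"].copy()
DOWN=[np.pi,0,YAW]
def knob_rot(phi):  # tool rotated phi about the screw axis (pos = anticlockwise from above)
    a=np.array([-.5,0,np.sqrt(.75)])
    base=Ro.from_euler('y',-np.pi/6)*Ro.from_euler('x',np.pi)
    return (S*Ro.from_rotvec(phi*a)*base).as_euler('xyz')
def push(side,fmax=14,v=0.03,step=.0005):
    p=W([-.07,side*.1,.0795+.025])
    bot.movep(p+[0,0,.06],DOWN); bot.movel(p+[0,0,.008],v=.15); bot.pause(.2)
    f0=F()[2]; out=[]
    for k in range(60):
        bot.movel(p+[0,0,.006-step*k],v=v)
        s=bot.get_state(); f=s["force"][2]-f0
        out.append((round(s["position"][2]*1e3-25,2),round(f,1)))
        if f>fmax: break
    bot.movel(p+[0,0,.06],v=.2)
    return out
E
python3 - <<'E'
from h import *
# IK check
for side in(1,-1):
    g=W([-.151,side*.1,.130]);
    for phi in np.arange(-3.2,3.3,.4):
        r=knob_rot(phi); p=g-Ro.from_euler('xyz',r).apply([0,0,.006])
        q=bot.inverse_kinematics(p,r); print(side,round(phi,1),None if q is None else np.round(q,2))
bot.grip(0.0)
bot.movel([.3,-.5,.3],v=.3)
print(push(-1)); s=bot.get_state();print(s["t"])
E
```

```text
1 -3.2 [ 0.51 -0.03 -0.85  2.22  0.49  0.53  0.61]
1 -2.8 [ 0.8  -0.02 -1.12  2.22  0.48  0.52  1.03]
1 -2.4 [-0.2  -0.05 -0.15  2.25  0.52  0.54  1.36]
1 -2.0 [-0.59 -0.07  0.23  2.27  0.56  0.55  1.73]
1 -1.6 [-0.98 -0.11  0.6   2.29  0.63  0.58  2.08]
1 -1.2 [-1.34 -0.18  0.94  2.3   0.76  0.63  2.38]
1 -0.8 None
1 -0.4 None
1 -0.0 [ 0.88 -0.02 -1.19  2.22  0.47  0.52 -2.45]
1 0.4 [ 0.88 -0.02 -1.19  2.22  0.47  0.52 -2.05]
1 0.8 [ 0.9  -0.02 -1.22  2.22  0.47  0.52 -1.65]
1 1.2 [ 0.77 -0.02 -1.09  2.22  0.48  0.52 -1.26]
1 1.6 [ 0.61 -0.02 -0.93  2.22  0.48  0.52 -0.87]
1 2.0 [ 0.46 -0.03 -0.8   2.23  0.49  0.53 -0.48]
1 2.4 [ 0.4  -0.03 -0.74  2.23  0.49  0.53 -0.08]
1 2.8 [ 0.44 -0.03 -0.77  2.23  0.49  0.53  0.32]
1 3.2 [ 0.57 -0.03 -0.9   2.22  0.48  0.52  0.73]
-1 -3.2 [ 0.44 -0.12 -0.25  2.32 -0.06  0.42  1.55]
-1 -2.8 [ 0.33 -0.12 -0.14  2.32 -0.03  0.42  1.92]
-1 -2.4 [-0.83 -0.34  0.91  2.36  0.62  0.53  1.77]
-1 -2.0 [-0.83 -0.34  0.91  2.36  0.62  0.53  2.17]
-1 -1.6 [ 1.54 -0.22 -1.22  2.28 -0.58  0.47 -2.63]
-1 -1.2 [ 0.83 -0.12 -0.61  2.3  -0.18  0.42 -2.61]
-1 -0.8
[... 642 characters left out ...]
oat64(84.44), np.float64(-1.9)), (np.float64(83.95), np.float64(-0.9)), (np.float64(83.49), np.float64(-0.3)), (np.float64(82.97), np.float64(-0.8)), (np.float64(82.46), np.float64(-1.3)), (np.float64(81.96), np.float64(-1.2)), (np.float64(81.44), np.float64(-0.2)), (np.float64(80.93), np.float64(-0.6)), (np.float64(80.44), np.float64(-0.1)), (np.float64(79.97), np.float64(-0.7)), (np.float64(79.48), np.float64(0.1)), (np.float64(78.94), np.float64(-1.3)), (np.float64(78.53), np.float64(-0.5)), (np.float64(78.33), np.float64(4.1)), (np.float64(78.18), np.float64(7.4)), (np.float64(78.06), np.float64(10.5)), (np.float64(77.91), np.float64(13.0)), (np.float64(77.79), np.float64(16.1))]
11.2333
```

```bash
python3 - <<'E'
from h import *
o=push(1,fmax=18);print([(float(a),float(b)) for a,b in o]); s=bot.get_state();print(s["t"])
E
```

```text
[(85.64, 1.1), (84.96, -0.2), (84.43, -0.6), (83.93, -0.4), (83.42, -0.8), (82.96, -0.4), (82.47, -0.7), (81.97, -0.4), (81.46, -0.9), (80.93, -0.7), (80.42, 0.2), (79.98, -0.5), (79.42, -0.9), (78.96, 0.1), (78.46, -0.2), (77.95, -0.4), (77.62, 1.5), (77.22, 3.1), (76.8, 5.6), (76.33, 5.9), (76.0, 7.2), (75.81, 10.4), (75.65, 12.2), (75.46, 15.3), (75.34, 18.9)]
19.4833
```

```bash
python3 - <<'E'
from h import *
import cv2
bot.grip(.087)
r=knob_rot(2.4); R=Ro.from_euler('xyz',r)
g=W([-.151,.1,.130])
bot.movep(g-R.apply([0,0,.11]),r); bot.pause(.2)
im=bot.read_camera("wrist");cv2.imwrite("pics/w.png",im[:,:,::-1])
print(g,[(d["at"],d["conf"]) for d in bot.mark_of("wrist","knob_left_grip")],bot.get_state()["t"])
# predict the pixel of g vs red mask centroid
c=bot.camera_model("wrist");X=c["R"]@g+c["t"]
def px(X):
    th=np.arctan2(np.hypot(*X[:2]),X[2]);u=X[:2]/np.hypot(*X[:2])*th
    return c["mtx"][:2,:2]@u+c["mtx"][:2,2]
top=g+R.apply([0,0,-.016])
# predicted outline of the top disc
P=[px(c["R"]@(top+R.apply([.024*np.cos(a),.024*np.sin(a),0]))+c["t"]) for a in np.linspace(0,6.28,60)]
im2=im[:,:,::-1].copy();cv2.polylines(im2,[np.int32(P)],True,(0,255,0),1)
cv2.imwrite("pics/w.png",im2);print(bot.get_state()["joint_positions"])
E
```

```text
[0.54273846 0.05786351 0.13      ] [([0.5398, 0.0546, 0.1261], 0.85)] 23.1917
[ 0.17481642 -0.28321956 -0.51350139  2.21546095  0.18933451  0.72993942
  0.16784035]
```

View pics/w.png

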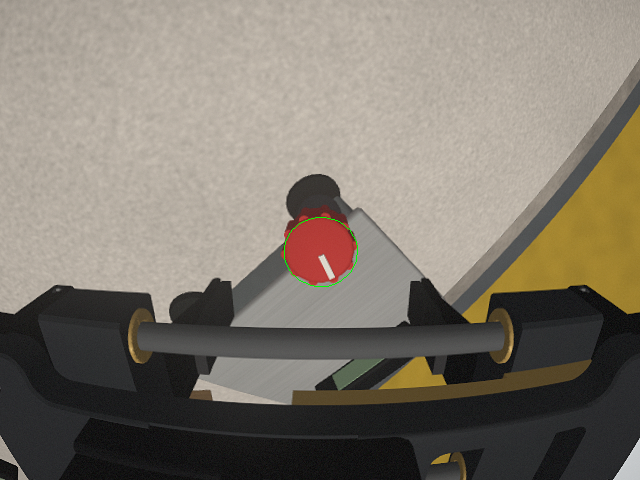

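The wrist view shows the red knob top at (320,251), and my predicted outline fits it to about 1 px. Its white pointer runs towards (330,277). Next I grip the knob and turn it.

```bash
cat >> h.py <<'E'
def turn(side,phi0,phi1,newtons=15,away=.10):
    g=W([-.151,side*.1,.130]); T=lambda d,r:g-Ro.from_euler('xyz',r).apply([0,0,d])
    r=knob_rot(phi0); bot.movel(T(.006,r),r,v=.12); bot.pause(.15); f0=F()
    bot.grip(.03,newtons); s=bot.get_state(); print("grip",s["grip_width"],s["grasp_force"],np.round(s["force"]-f0,1))
    n=int(np.ceil(abs(phi1-phi0)/.3)); fm=0
    for p in np.linspace(phi0,phi1,n+1)[1:]:
        r=knob_rot(p); bot.movel(T(.006,r),r); s=bot.get_state(); fm=np.round(s["force"]-f0,1); print(round(p,2),fm,np.round(s["ft_torque"],2),round(s["t"],1))
    bot.grip(.087); bot.movel(T(away,r),v=.2)
E
python3 - <<'E'
from h import *
import cv2
turn(1,2.4,0.2)
im=bot.read_camera("wrist");cv2.imwrite("pics/w2.png",im[:,:,::-1]);s=bot.get_state();print(s["t"],s["joint_positions"])
E
```

```text
grip 0.0473521273486161 14.99928005039692 [-2.9 -0.3 -0.3]
2.12 [-4.  -2.4  0.4] [-0.23  1.27 -0.35] 25.5
1.85 [-5.6 -1.2  1.1] [-0.23  1.22 -0.39] 26.0
1.58 [-5.9 -0.7  0.9] [-0.33  1.28 -0.4 ] 26.4
1.3 [-5.9 -1.1  0.8] [-0.32  1.33 -0.37] 26.8
1.03 [-8.3 -1.4  3.2] [-0.43  1.43 -0.51] 27.2
0.75 [-9.1 -1.4  5.1] [-0.45  1.59 -0.58] 27.7
0.48 [-10.6  -1.3   6.7] [-0.52  1.73 -0.57] 28.1
0.2 [-12.3  -0.7   8.6] [-0.52  1.78 -0.58] 28.5
30.1 [ 0.26152031 -0.26751816 -0.58606601  2.21842373  0.17431165  0.7001012
 -2.0158764 ]
```

View pics/w2.png

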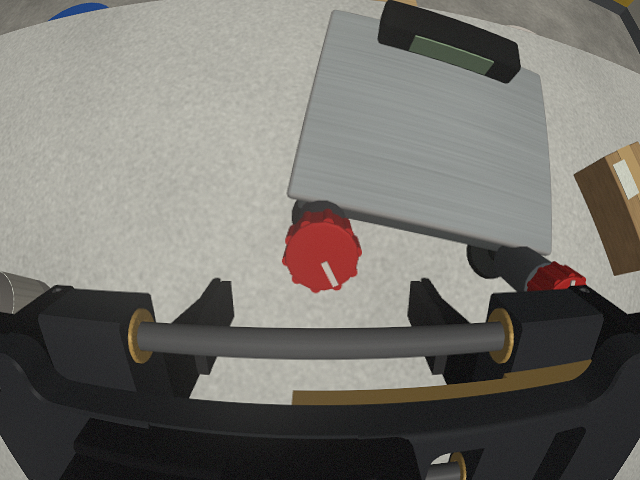

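The pointer sits the same way in the tool frame, so the knob followed the full 2.2 rad. Load built up after about 1.2 rad, which agrees with the gap I felt. Next I check both corners.

```bash
sed -i 's/.006-step\*k/.001-step*k/; s/\[0,0,.008\]/[0,0,.003]/' h.py; python3 - <<'E'
from h import *
bot.grip(0.0)
for s in(1,-1):
    o=push(s,fmax=15,v=.04);print([(float(a),float(b)) for a,b in o],bot.get_state()["t"])
E
```

```text
[(80.52, 0.1), (79.93, 0.5), (79.44, 0.5), (78.99, -0.4), (78.73, 3.4), (78.57, 7.0), (78.44, 10.1), (78.32, 13.7), (78.19, 16.6)] 35.975
[(80.57, -0.1), (79.96, -0.2), (79.47, -0.2), (78.96, -0.3), (78.71, 2.7), (78.59, 7.6), (78.44, 10.4), (78.28, 13.4), (78.17, 16.8)] 40.2417
```

```bash
python3 - <<'E'
from h import *
bot.movel(bot.get_state()["position"]+np.array([0,0,.12]),v=.2)
for c in("scene","side"):
  bot.read_camera(c); print([(d["at"],d["conf"]) for q in("scale","knob_left_grip","knob_right_grip") for d in bot.mark_of(c,q)[:1]])
print(bot.hand_in(),bot.get_state()["t"])
E
```

```text
[([0.6729, -0.0712, 0.0037], 0.83), ([0.5495, 0.0551, 0.1261], 0.7), ([0.5038, -0.1387, 0.129], 0.63)]
[([0.5398, 0.0579, 0.1295], 0.76), ([0.4991, -0.1392, 0.1289], 0.91)]
the job is handed in; nothing more can be done
the job is handed in; nothing more can be done
```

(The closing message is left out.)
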